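# Third hand for the spice rack: hold the shelf while it is screwed on

## Task

Be the third hand for building this little spice rack: pick up the loose shelf and hold it level in the air over the rack's bottom shelf, lip up and facing the same way as the bottom shelf's lip, its underside at the top edge of the blue tape on the upright side panel and its lip flush with the panel's front edge. Ease its end squarely against the panel and press with a steady 10 newtons (a kilo's weight; never shove hard, the panel gives a little) so that I can drive the screws from the other side: keep that up for three seconds and finish while still holding and pressing it there, without letting go. Leave the spare panel, the screwdriver, the glass and the biscuit tin where they are.

Things in the scene. Friction and masses are not known exactly. Their poses are not given: they have to be found in the camera images.
- shelf: Loose spice-rack shelf, pale wood, lying lip up: 220 mm long (y), 60 mm deep (x), board 16 mm thick; dark lip along its +x edge, 8 mm thick, 32 mm high from the underside, flush with that edge. 0.10-0.20 kg. Origin: centre of the underside. x to the lip, y to the end that goes on the panel, z up. Starts with y within 0.6 rad of world +y. Graspable from above at mid-length across its depth.
- shelf_corner (a point): Point on the shelf: lower front corner at the end that goes against the panel, at (30, 110, 0) mm in the shelf's frame; axes as the shelf's.
- rack: Half-built rack between plywood battens on a white scrap board (x 170, y 300 mm, top 18 mm above the table); immovable. Bottom shelf, same as the loose one, lies on the board at y -120 to 100 mm, x -30 to 30 mm, lip at +x. Origin: board centre at table height. x to the rack's front (away from the robot), y along the shelves to the side panel, whose inner face is at y = 100 mm. Yaw within 0.35 rad.
- side: Upright side panel, pale wood, 60 mm deep, 16 thick, 240 high. Origin: on its inner face (looks to the rack's -y), mid-depth, at its foot, 18 mm above the table; axes as the rack's. Fastened at the foot only, it leans there like a spring when pressed to +y: 90 N m per rad, so 10 N at the tape's height moves it 1.1 mm (tape 100 mm above the foot) to 3.2 mm (170 mm).
- tape_edge (a point): Target: front end of the top edge of the blue masking tape (22 mm wide) stuck across the panel's inner face and round its front edge. The point lies on the inner face at the front edge, 100 to 170 mm above the panel's foot; axes as the panel's. shelf_corner belongs here: the shelf's origin then is at (-30, -110, 0) mm in these axes.
- panel2: Bystander: the spare side panel, pale wood, lying flat, 240 x 60 x 16 mm, origin centre of the underside, length along its x.
- screwdriver: Bystander: a screwdriver with a red handle, lying on the table, about 200 mm long.
- glass: Bystander: an empty drinking glass, 72 mm across, 105 mm high, origin centre of its foot.
- tin: Bystander: a round blue biscuit tin, 206 mm across, 68 mm high, biscuits on top up to 79 mm, origin centre of its underside.

How it is judged (in metres and radians):
On the way, in this order (a step that is already met when the one before it is completed fails the run):
1. the shelf is picked up: held in the fingers, clear of the table by more than 40 mm (height (world z) of shelf above 0.04 m and contact force between the fingers and shelf above 3 N), for 0.2 s.
2. the shelf is pressed against the side panel at the tape, level, square and flush, with 5 to 16 N, for 3 s without a break (contact force between shelf and side between 5 and 16 N and z of shelf_corner in the frame of tape_edge between -0.006 and 0.006 m and x of shelf_corner in the frame of tape_edge between -0.006 and 0.006 m and y of shelf_corner in the frame of tape_edge between -0.006 and 0.006 m and angle between shelf's own z axis and vertical below 0.06 rad and angle between the y axis of shelf and the y axis of rack, either way round below 0.06 rad and contact force between the fingers and shelf above 3 N and linear speed of shelf below 0.02 m/s), for 3 s.
At the end, for the whole second after the job is handed in: The shelf is held in the fingers, still (under 20 mm/s), its end pressed on the side panel with 5 to 16 N; its lower front corner within 6 mm of the front end of the tape's top edge in height, depth and length; level, and parallel to the bottom shelf, within 0.06 rad, lip up and to the front (all of step 2); the arm keeps its last pose, push and grip.
It fails at once if the shelf is shoved against the panel with more than 30 N (contact force between shelf and side above 30 N).
It fails at once if the spare side panel is moved by more than 25 mm (distance of panel2 from where it was at the start of the episode above 0.025 m).
It fails at once if the screwdriver is moved by more than 25 mm (distance of screwdriver from where it was at the start of the episode above 0.025 m).
It fails at once if the drinking glass is moved by more than 25 mm (distance of glass from where it was at the start of the episode above 0.025 m).
It fails at once if the biscuit tin is moved by more than 25 mm (distance of tin from where it was at the start of the episode above 0.025 m).
It also fails if it takes over 51 s, if anything falls off the work surface, if the arm or the gripper's body presses on something with over 40 N, if the wrist force passes 120 N, or if a joint passes its speed limit or range.

## Robot

A 6-joint arm with a two-finger parallel gripper is mounted at the origin on the work surface. World frame = base frame: x ahead of the robot, y to its left, z up, the work surface at z = 0. Lengths are in mm, angles in rad, forces in N, time in s.
With the tool pointing down it reaches from about 275 to 1000 mm from the base axis. Payload 8.4 kg.
Tool frame: the origin (TCP) lies between the finger pads; the fingertips stand 22 mm ahead of it and the grasp point (between the pads) lies 3 mm ahead of it (r.nose_length is the z of the fingertips in the tool frame, in mm); z points along the fingers, y is the line along which they close (so a half turn about z gives the same grasp; the last joint's range is limited). The gripper opens to 85 mm and grips with 20 to 120 N. Pads are 22 mm wide; open, the fingers measure 114 mm over their backs; the gripper's body (76 mm by 85 mm) begins 54 mm behind the grasp point. The pads swing forward as they close: fully open they stand 13 mm farther back than shut.
Start: joints at [1.281, 0.353, 1.633, -0, 1.155, -0.002], TCP at [177.401, 599.297, 253.281] pointing down, gripper open.
Joint ranges: [-2.63, 2.63], [-0.92, 2.1], [0.06, 2.66], [-1.3, 4.44], [0, 2.69], [-3.02, 3.02]. Speed limits (rad/s): [2.22, 2.22, 2.79, 3.14, 3.14, 3.14].

## Interface

Orientations are given as [roll, pitch, yaw] about the fixed x, y, z axes, in that order (R = Rz(yaw) Ry(pitch) Rx(roll)).
In Python, from rig import r, grab_frame, camera_params gives the robot as it stands (r), with the cameras as plain functions.
- The arm moves only by the shell command python3 steer.py FILE [FORCE], which reads ROWS from the file FILE. ROWS is a JSON object with one list for each field, all of the same length, 1 to 5, a row being the entries at one place: ax, ay, az (a rotation vector in rad), x, y, z (the shift in mm), finger_gap (the opening from 0.0 (shut) to 1.0 (fully open)); each row shifts and turns the commanded pose from where the row before left it, along the tool's axes as they then stand; what a row does not reach is not made up. A row lasts 1/12 s, in which the tool goes at most 41.7 mm and 0.125 rad, less where a joint would pass 70% of its speed; a pose out of reach is approached as far as the arm can. The fingers move at their own pace and stop on an object; FORCE is the grip in N (left out, the last holds). Time passes only in rows, so rows that do not move let the fingers close. It prints the time, the measured TCP pose, the force, the opening and the grip force at its end. Input that does not fit is refused with a message, and nothing moves.
- r.sense(): the state, without advancing time (a new reading comes with each control period).
- grab_frame(name): name is "side" or "top" or "wrist"; returns the picture (420x560x3 uint8, red, green, blue); there is no depth.
- camera_params(name): a dict with "fx", "fy", "cx", "cy" (pixels), "rvec" (rotation vector, rad) and "tvec" (3), from world to camera coordinates, as OpenCV has them. Camera axes: x right, y down, z forward; pixel columns grow to the right and rows downward; lengths in mm; the calibration is good to about 2 mm. A picture is of the moment at which its call begins: read the wrist's pose just before it. camera_params takes no time and is no camera call; for the wrist camera it gives the pose at the moment of the call.
- r.sign_off(): hands the job in; it is judged then, once.
The state is a dict: "clock": time; "qpos": joint angles; "qvel": joint speeds; "joint_efforts": joint torques, N m; "eef_pos": TCP position; "tcp_rot": TCP orientation; "contact_force": force on the tool from outside, world axes, zero at the start; "wrist_torque": the same for the moment, N m; "opening": opening from 0.0 (shut) to 1.0 (fully open); "grasp_force": force on a finger pad.
Only numpy, scipy, OpenCV 4.12 (cv2) and the standard library are available. Lean on these libraries where they do the work, as an engineer would, in place of code of your own. Each camera call takes 0.05 s, during which the arm holds its last target. There are 200 camera calls.

## Working session

There is one attempt and no reset: what is moved stays moved. The work goes in short steps, Python scripts to look and compute and a shell command to move; the robot and the scene stay as the last step left them, time stands still between calls to the robot, and variables do not carry over. Pictures are saved under pics/ and viewed, at most 10 in all, crops included, and the job is handed in when it is done.

```bash
ls; mkdir -p pics; python3 - <<'E'
from rig import r, grab_frame, camera_params
import cv2
for n in("top","side","wrist"):
    p=camera_params(n);print(n,p)
    cv2.imwrite(f"pics/{n}0.png",grab_frame(n)[:,:,::-1])
print(r.sense(), r.nose_length)
E
```

```text
pics
rig.py
steer.py
top {'fx': 519.4642907120075, 'fy': 519.4642907120075, 'cx': 283.30051673955967, 'cy': 217.85502561613623, 'rvec': array([ 2.14614283, -2.15692264,  0.15482575]), 'tvec': array([  33.77324542,  638.48949823, 1457.70093166])}
side {'fx': 496.5805438326315, 'fy': 496.5805438326315, 'cx': 283.408991300784, 'cy': 204.06187558009333, 'rvec': array([ 2.42939505, -0.52253275,  0.19715644]), 'tvec': array([-546.16156973,  283.27320633, 1412.90714908])}
wrist {'fx': 292.92729439667426, 'fy': 292.92729439667426, 'cx': 275.62800184191394, 'cy': 206.88461569014945, 'rvec': array([-2.30559052, -1.72100793, -0.27048878]), 'tvec': array([-624.86469206,  -39.5738081 ,  381.09454329])}
{'clock': 0.15, 'qpos': array([ 1.28062054e+00,  3.53529244e-01,  1.63395112e+00, -8.65565583e-06,
        1.15516658e+00, -2.37809704e-03]), 'qvel': array([-0.00124004, -0.0011914 , -0.00319051, -0.0011257 ,  0.00038163,
       -0.00035487]), 'joint_efforts': array([ 2.47539811e-04, -6.05631852e+01, -3.42339563e+01,  1.02241231e-04,
        6.22213600e-03, -1.82935003e-05]), 'eef_pos': array([177.29709402, 598.98643285, 252.71422912]), 'tcp_rot': array([-3.14053835e+00,  5.40781459e-06,  2.85379846e+00]), 'contact_force': array([-1.06624727,  0.04870058, -0.09312571]), 'wrist_torque': array([-0.02875959,  0.00356843, -0.00527609]), 'grasp_force': 0.0, 'opening': 0.9997402262778116} 22.0
```

View pics/top0.png

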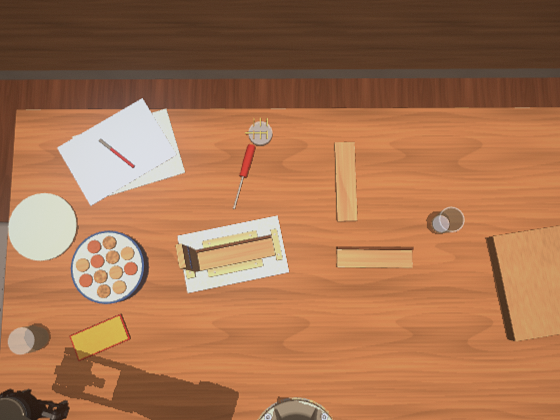

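View pics/side0.png

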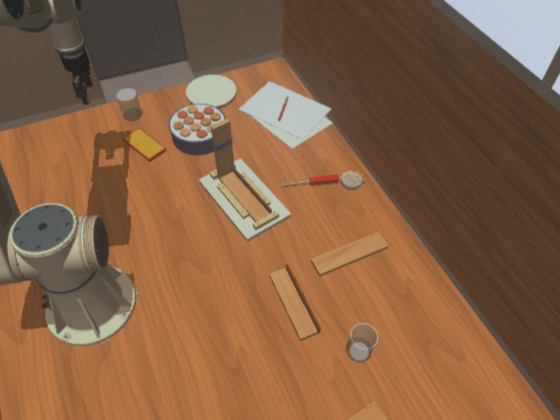

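The top view shows the loose shelf at about (375,258), the rack at (235,253), its panel at (188,257), the spare panel at (346,181), the glass at (450,220), the screwdriver at (245,170) and the tin at (108,267). In the side view the shelf is at (293,302) and the panel with blue tape at (223,148). Next I'll enlarge crops of these.

```bash
python3 - <<'E'
import cv2,numpy as np
t=cv2.imread("pics/top0.png");s=cv2.imread("pics/side0.png")
C=cv2.INTER_CUBIC
a=cv2.resize(t[210:300,170:420],None,fx=3.2,fy=3.2,interpolation=C)
cv2.imwrite("pics/c1.png",np.vstack([a,np.zeros((0,800,3),np.uint8)]))
b=cv2.resize(s[115:240,195:295],None,fx=4.8,fy=4.8,interpolation=C)
d=cv2.resize(s[260:340,260:325],None,fx=4.8,fy=4.8,interpolation=C)
o=np.zeros((600,800,3),np.uint8);o[:600,:480]=b;o[:384,484:484+312]=d
cv2.imwrite("pics/c2.png",o)
E
```

```text
(no output)
```

View pics/c1.png

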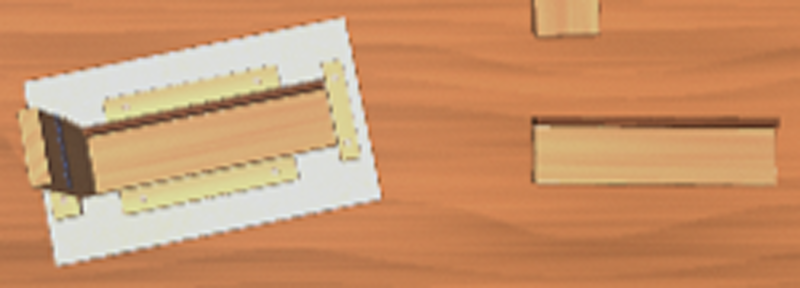

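View pics/c2.png

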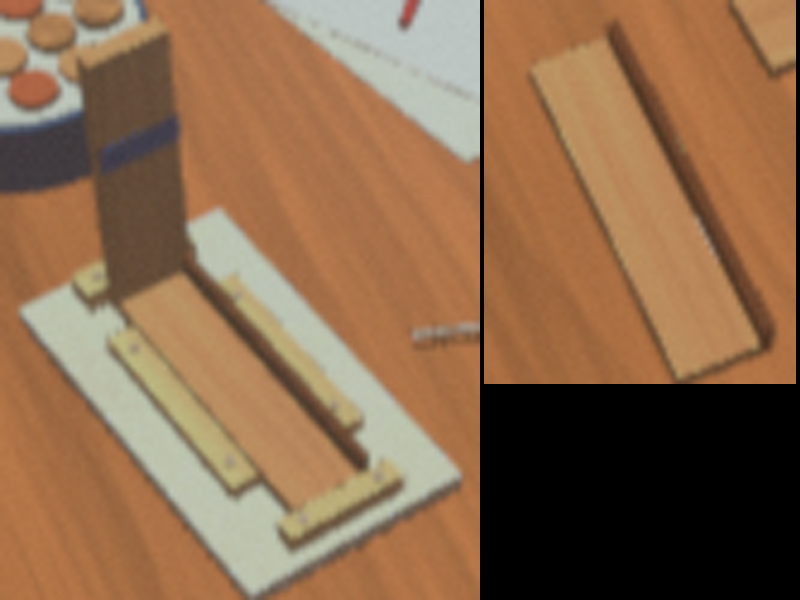

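The crops give: rack board corners (top crop) (345,17),(25,82),(57,265),(380,200); shelf corners (532,119),(779,120),(533,185),(777,184), lip at +x. In the side crop the tape's top edge runs (100,148)–(180,122). Now fit poses from both views.

```bash
cat >h.py <<'E'
import numpy as np,cv2
from scipy.optimize import least_squares
from scipy.spatial.transform import Rotation as R
from rig import r, grab_frame, camera_params
P={n:camera_params(n) for n in("top","side")}
def proj(p,X):
    K=np.array([[p["fx"],0,p["cx"]],[0,p["fy"],p["cy"]],[0,0,1.]])
    return cv2.projectPoints(np.atleast_2d(np.array(X,float)),p["rvec"],p["tvec"],K,None)[0][:,0]
def world(q,X):
    X=np.atleast_2d(np.array(X,float));c,s=np.cos(q[2]),np.sin(q[2])
    return np.c_[q[0]+c*X[:,0]-s*X[:,1],q[1]+s*X[:,0]+c*X[:,1],X[:,2]+q[3]]
def fit(obs,q0):  # obs: list of (cam params, local XYZ, uv)
    f=lambda q:np.concatenate([proj(p,world(q,X))[0]-uv for p,X,uv in obs])
    s=least_squares(f,q0,x_scale=[10,10,.1,10],loss="soft_l1");return s.x,f(s.x).reshape(-1,2)
E
python3 - <<'E'
from h import *
T=lambda u,v:np.array([(u+.5)/3.2-.5+170,(v+.5)/3.2-.5+210])
S=lambda u,v:np.array([(u+.5)/4.8-.5+195,(v+.5)/4.8-.5+115])
D=lambda u,v:np.array([(u-484+.5)/4.8-.5+260,(v+.5)/4.8-.5+260])
t,s=P["top"],P["side"]
sh=[(t,(30,110,32),T(532,119)),(t,(30,-110,32),T(779,120)),(t,(-30,110,16),T(533,185)),(t,(-30,-110,16),T(777,184)),
(s,(-30,110,16),D(530,70)),(s,(30,110,32),D(613,22)),(s,(-30,-110,16),D(677,380)),(s,(30,-110,32),D(770,335))]
rk=[(t,(85,-150,18),T(345,17)),(t,(85,150,18),T(25,82)),(t,(-85,150,18),T(57,265)),(t,(-85,-150,18),T(380,200)),
(s,(-85,150,18),S(20,312)),(s,(85,150,18),S(220,208)),(s,(85,-150,18),S(462,474)),(s,(-85,-150,18),S(253,596)),
(t,(30,116,258),T(20,108)),(t,(-30,116,258),T(33,187)),(s,(-30,100,258),S(80,70)),(s,(30,100,258),S(167,37))]
for n,o,q0 in(("shelf",sh,[450,-150,0,0]),("rack",rk,[450,150,.2,0])):
    q,e=fit(o,q0);print(n,q.round(3));print(e.round(1).tolist())
f=lambda h:(np.r_[proj(s,world(q,(30,100,18+h[0])))[0]-S(180,122),proj(s,world(q,(-30,100,18+h[0])))[0]-S(100,148)])
z=least_squares(f,[130]);print("tape h",z.x,f(z.x), world(q,(30,100,18+z.x[0])))
E
```

```text
shelf [ 5.24168e+02 -2.34057e+02 -1.30000e-02 -4.35300e+00]
[[0.9, -0.1], [-0.5, 0.2], [0.2, 0.3], [-0.7, 1.2], [-0.6, -0.1], [0.7, 0.1], [0.2, 0.5], [1.1, -0.9]]
rack [ 5.37703e+02  1.78157e+02  1.97000e-01 -2.12700e+00]
[[-0.0, 0.3], [-0.4, 0.3], [-0.1, 0.5], [0.7, -0.2], [-0.0, -0.2], [0.5, 0.4], [0.6, 0.5], [-0.0, 0.4], [-0.6, 1.0], [-0.4, 0.3], [2.1, -0.0], [0.9, -1.0]]
tape h [166.09140466] [-0.12291727 -1.19182564  0.22798425  1.17666112] [[547.52899224 282.09693677 181.96398892]]
```

```bash
echo '{"ax": [0,0,0,0,0],"ay": [0,0,0,0,0],"az": [0.12,0.12,0.12,0.12,0.12],"x": [0,0,0,0,0],"y": [0,0,0,0,0],"z": [0,0,0,0,0],"finger_gap": [1,1,1,1,1]}' > m.json && python3 steer.py m.json; echo '{"ax": [0,0,0,0,0],"ay": [0,0,0,0,0],"az": [0.12,0.12,0.12,0.12,0.12],"x": [0,0,0,0,0],"y": [0,0,0,0,0],"z": [0,0,0,0,0],"finger_gap": [1,1,1,1,1]}' > m.json && python3 steer.py m.json; echo '{"ax": [0,0,0,0,0],"ay": [0,0,0,0,0],"az": [0.096,0,0,0,0],"x": [0,-37,-37,-37,-37],"y": [0,15,15,15,15],"z": [0,0,0,0,0],"finger_gap": [1,1,1,1,1]}' > m.json && python3 steer.py m.json
python3 - <<'E'
from h import *
p=camera_params("wrist");s=r.sense()
Rt=R.from_euler("xyz",s["tcp_rot"]);Rc=R.from_rotvec(p["rvec"])
print("cam in tool",Rt.inv().apply(-Rc.inv().apply(p["tvec"])-s["eef_pos"]),(Rc*Rt).inv().as_matrix().round(3))
E
```

```text
clock: 0.57
eef_pos: [177.4, 599.1, 253.0]
tcp_rot: [-3.141, 0.0, 2.248]
contact_force: [0.3, -0.1, -0.2]
opening: 1.002
grasp_force: 0.0
clock: 0.98
eef_pos: [177.4, 599.1, 252.9]
tcp_rot: [-3.141, 0.001, 1.648]
contact_force: [0.0, 0.1, 0.3]
opening: 1.002
grasp_force: 0.0
clock: 1.4
eef_pos: [235.5, 448.8, 252.8]
tcp_rot: [-3.141, 0.001, 1.559]
contact_force: [1.6, -0.6, 0.4]
opening: 1.003
grasp_force: 0.0
cam in tool [  79.8452931    -0.17375851 -121.21450917] [[-0.001 -0.951 -0.309]
 [ 1.    -0.001 -0.   ]
 [-0.    -0.309  0.951]]
```

```bash
for i in 1; do echo '{"ax": [0,0,0,0,0],"ay": [0,0,0,0,0],"az": [0,0,0,0,0],"x": [-38,-38,-38,-38,-38],"y": [16,16,16,16,16],"z": [0,0,0,0,0],"finger_gap": [1,1,1,1,1]}' > m.json && python3 steer.py m.json; echo '{"ax": [0,0,0,0,0],"ay": [0,0,0,0,0],"az": [0,0,0,0,0],"x": [-38,-38,-38,-38,-38],"y": [16,16,16,16,16],"z": [0,0,0,0,0],"finger_gap": [1,1,1,1,1]}' > m.json && python3 steer.py m.json;echo '{"ax": [0,0,0,0,0],"ay": [0,0,0,0,0],"az": [0,0,0,0,0],"x": [-38,-38,-38,-38,-38],"y": [16,16,16,16,16],"z": [0,0,0,0,0],"finger_gap": [1,1,1,1,1]}' > m.json && python3 steer.py m.json;echo '{"ax": [0,0,0,0,0],"ay": [0,0,0,0,0],"az": [0,0,0,0,0],"x": [-38,-38,-38,0,0],"y": [16,16,16,0,0],"z": [0,0,0,0,0],"finger_gap": [1,1,1,1,1]}' > m.json && python3 steer.py m.json; done | grep -E 'clock|eef|rot'
python3 - <<'E'
from h import *
import pickle
p=camera_params("wrist");im=grab_frame("wrist")
pickle.dump(p,open("w1.pkl","wb"))
q=[524.2,-234,-.013,0]
print(proj(p,world(q,[(30,110,32),(30,-110,32),(-30,110,16),(-30,-110,16),(22,110,16),(22,-110,16)])).round(1))
cv2.imwrite("pics/w1.png",cv2.resize(im[:,:,::-1],None,fx=1.4,fy=1.4,interpolation=cv2.INTER_CUBIC))
E
```

```text
clock: 1.82
eef_pos: [313.1, 257.6, 253.3]
tcp_rot: [3.141, -0.0, 1.558]
clock: 2.23
eef_pos: [390.7, 66.5, 253.5]
tcp_rot: [3.141, -0.0, 1.558]
clock: 2.65
eef_pos: [468.2, -124.8, 253.3]
tcp_rot: [3.141, -0.0, 1.557]
clock: 3.07
eef_pos: [514.7, -239.0, 252.6]
tcp_rot: [-3.141, -0.0, 1.555]
[[312.4  77.2]
 [306.4 260.7]
 [257.3  79. ]
 [261.  255.1]
 [303.6  78.9]
 [299.4 255. ]]
```

View pics/w1.png

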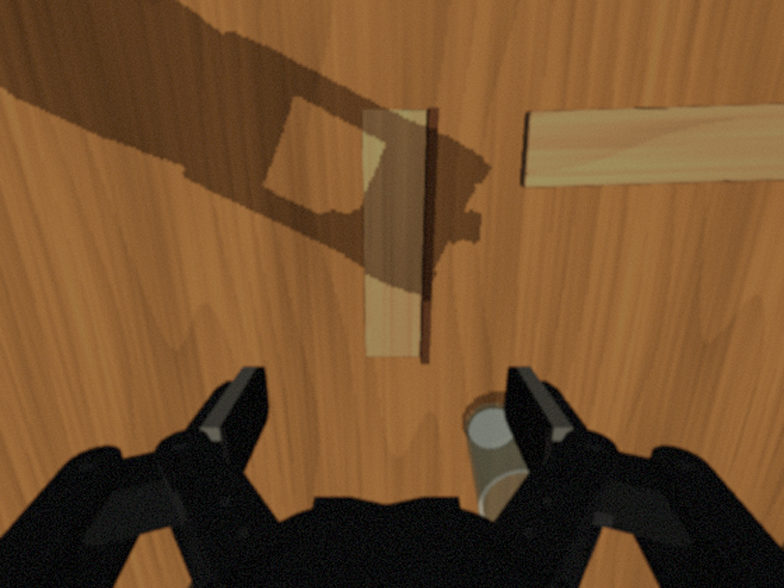

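The shelf corners at (313,77),(306,259),(259,79),(261,254) match the prediction within 1–2 px, so the shelf is at (524,-233). The spare panel is clear, starting at (525,150) in the enlarged view. The glass is at (490,430). Descend.

```bash
(echo '{"ax": [0,0,0,0,0],"ay": [0,0,0,0,0],"az": [0,0,0,0,0],"x": [5.5,0,0,0,0],"y": [9.5,0,0,0,0],"z": [36,40,40,40,30],"finger_gap": [1,1,1,1,1]}' > m.json && python3 steer.py m.json; echo '{"ax": [0,0,0,0,0],"ay": [0,0,0,0,0],"az": [0,0,0,0,0],"x": [0,0,0,0,0],"y": [0,0,0,0,0],"z": [24,10,8,5.5,0],"finger_gap": [1,1,1,1,1]}' > m.json && python3 steer.py m.json) | grep -E 'clock|eef|rot|force'
```

```text
clock: 3.53
eef_pos: [522.5, -229.6, 64.8]
tcp_rot: [-3.139, -0.001, 1.559]
contact_force: [-0.9, 0.3, -0.4]
grasp_force: 0.0
clock: 3.95
eef_pos: [524.4, -231.5, 20.0]
tcp_rot: [3.141, 0.0, 1.558]
contact_force: [-0.1, 0.6, -0.6]
grasp_force: 0.0
```

```bash
(echo '{"ax": [0,0,0,0,0],"ay": [0,0,0,0,0],"az": [0,0,0,0,0],"x": [0,0,0,0,0],"y": [0,0,0,0,0],"z": [0,0,0,0,0],"finger_gap": [0.6,0.4,0.2,0,0]}' > m.json && python3 steer.py m.json 80; echo '{"ax": [0,0,0,0,0],"ay": [0,0,0,0,0],"az": [0,0,0,0,0],"x": [0,0,0,0,0],"y": [0,0,0,0,0],"z": [0,0,-6,-15,-25],"finger_gap": [0,0,0,0,0]}' > m.json && python3 steer.py m.json;echo '{"ax": [0,0,0,0,0],"ay": [0,0,0,0,0],"az": [0,0,0,0,0],"x": [0,0,0,0,0],"y": [0,0,0,0,0],"z": [-38,-38,-38,-38,-30],"finger_gap": [0,0,0,0,0]}' > m.json && python3 steer.py m.json)
```

```text
clock: 4.37
eef_pos: [525.2, -232.2, 21.7]
tcp_rot: [3.139, 0.001, 1.557]
contact_force: [-1.5, 1.3, 9.7]
opening: 0.685
grasp_force: 85.5
clock: 4.78
eef_pos: [522.8, -231.3, 65.3]
tcp_rot: [-3.139, -0.001, 1.558]
contact_force: [-0.5, -0.6, -0.4]
opening: 0.682
grasp_force: 86.1
clock: 5.2
eef_pos: [524.4, -232.0, 251.9]
tcp_rot: [3.139, 0.001, 1.558]
contact_force: [0.4, 0.2, -1.3]
opening: 0.682
grasp_force: 86.2
```

```bash
(echo '{"ax": [0,0,0,0,0],"ay": [0,0,0,0,0],"az": [-0.105,-0.105,0,0,0],"x": [0,0,36,36,36],"y": [0,0,10,10,10],"z": [0,0,0,0,0],"finger_gap": [0,0,0,0,0]}' > m.json && python3 steer.py m.json; echo '{"ax": [0,0,0,0,0],"ay": [0,0,0,0,0],"az": [0,0,0,0,0],"x": [36,36,36,36,36],"y": [10,10,10,9,9],"z": [0,-5,-5,0,10],"finger_gap": [0,0,0,0,0]}' > m.json && python3 steer.py m.json;echo '{"ax": [0,0,0,0,0],"ay": [0,0,0,0,0],"az": [0,0,0,0,0],"x": [30,20,10,2,0],"y": [8,6,2,0,0],"z": [16,16,14,0,0],"finger_gap": [0,0,0,0,0]}' > m.json && python3 steer.py m.json;echo '{"ax": [0,0],"ay": [0,0],"az": [0,0],"x": [0,0],"y": [0,0],"z": [0,0],"finger_gap": [0,0]}' > m.json && python3 steer.py m.json)
python3 - <<'E'
from h import *
import pickle
p=camera_params("wrist");im=grab_frame("wrist");s=grab_frame("side")
print(r.sense()["eef_pos"],r.sense()["tcp_rot"])
pickle.dump(p,open("w2.pkl","wb"))
cv2.imwrite("pics/w2.png",cv2.resize(im[:,:,::-1],None,fx=1.4,fy=1.4,interpolation=cv2.INTER_CUBIC))
cv2.imwrite("pics/s2.png",cv2.resize(s[115:240,180:345,::-1],None,fx=4.8,fy=4.8,interpolation=cv2.INTER_CUBIC))
E
```

```text
clock: 5.62
eef_pos: [532.0, -119.3, 248.7]
tcp_rot: [3.141, 0.0, 1.766]
contact_force: [0.9, 0.7, -1.0]
opening: 0.683
grasp_force: 86.1
clock: 6.03
eef_pos: [545.2, 67.8, 250.6]
tcp_rot: [3.137, 0.0, 1.768]
contact_force: [1.1, -1.0, -0.1]
opening: 0.681
grasp_force: 86.2
clock: 6.45
eef_pos: [547.2, 130.2, 201.9]
tcp_rot: [-3.14, 0.0, 1.769]
contact_force: [1.1, -0.2, -0.8]
opening: 0.685
grasp_force: 86.1
clock: 6.62
eef_pos: [548.4, 129.0, 203.1]
tcp_rot: [3.14, 0.0, 1.767]
contact_force: [0.3, -0.2, -0.7]
opening: 0.686
grasp_force: 86.1
[548.34719324 129.01026879 202.86085248] [3.14002262e+00 7.78300309e-05 1.76657756e+00]
```

View pics/w2.png

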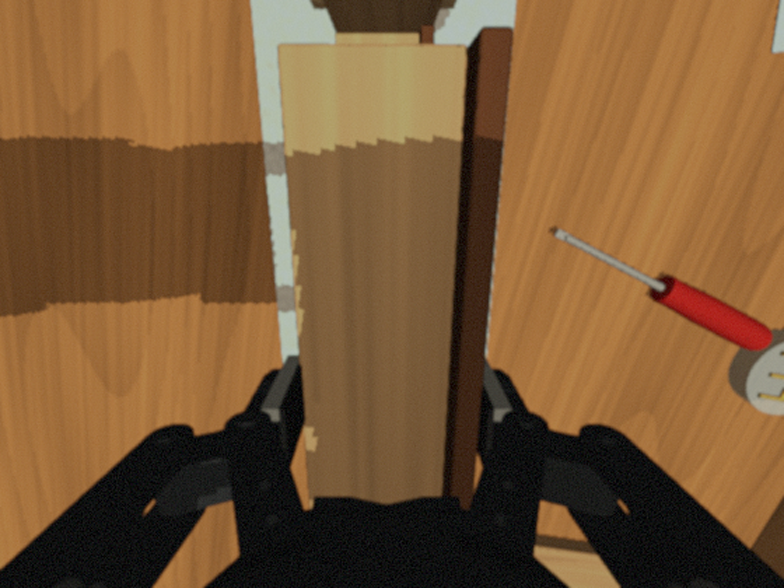

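View pics/s2.png

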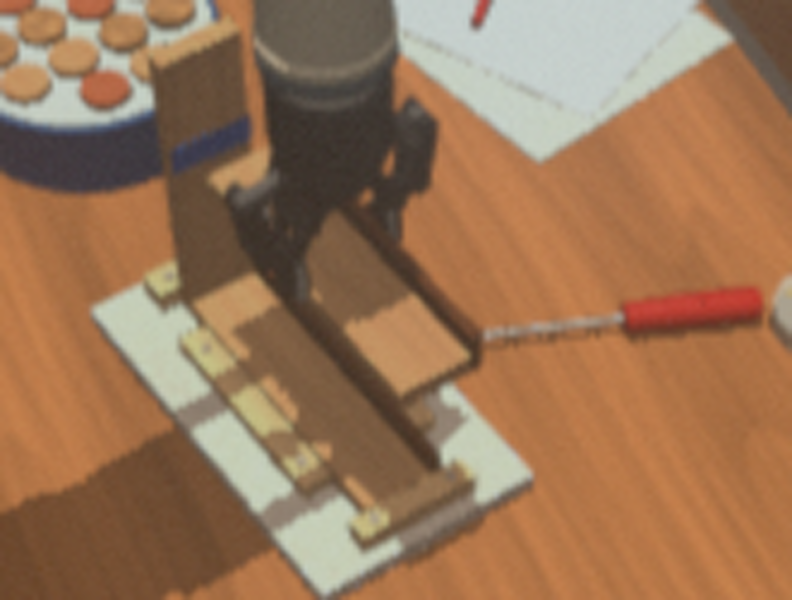

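The wrist view shows the held shelf with its far end at rows 45 (board) and 30 (lip), and the panel foot just at the top. The side view shows the tape's top edge ending at (250,120). Move nearer so the tape comes into the strip above the shelf's end.

```bash
(echo '{"ax": [0,0,0,0,0],"ay": [0,0,0,0,0],"az": [0,0,0,0,0],"x": [10,10,6,3,0],"y": [-0.5,0,0,0,0],"z": [0,0,0,0,0],"finger_gap": [0,0,0,0,0]}' > m.json && python3 steer.py m.json; echo '{"ax": [0,0],"ay": [0,0],"az": [0,0],"x": [0,0],"y": [0,0],"z": [0,0],"finger_gap": [0,0]}' > m.json && python3 steer.py m.json)|grep -E 'clock|eef|rot|contact'
python3 - <<'E'
from h import *
import pickle
p=camera_params("wrist");im=grab_frame("wrist")
print(r.sense()["eef_pos"],r.sense()["tcp_rot"],r.sense()["contact_force"])
pickle.dump(p,open("w3.pkl","wb"));np.save("w3.npy",im)
q=[537.7,178.2,.197,0]
print(proj(p,world(q,[(30,100,184),(-30,100,184),(30,100,201),(30,100,162)])).round(1))
c=im[0:110,160:400,::-1]
cv2.imwrite("pics/w3.png",cv2.resize(c,None,fx=3.33,fy=5,interpolation=cv2.INTER_CUBIC))
E
```

```text
clock: 7.13
eef_pos: [541.4, 159.2, 201.8]
tcp_rot: [-3.142, -0.0, 1.769]
contact_force: [0.4, -0.1, -0.8]
clock: 7.3
eef_pos: [541.6, 158.2, 201.7]
tcp_rot: [-3.141, 0.0, 1.768]
contact_force: [-0.6, 0.3, -0.9]
[541.64828214 158.10681391 201.75600955] [-3.14154958e+00  1.26002220e-04  1.76791480e+00] [ 0.09353963 -0.48236184  0.27423858]
[[349.4   7.6]
 [202.5   7.6]
 [360.9  -8.7]
 [338.4  23.1]]
```

View pics/w3.png

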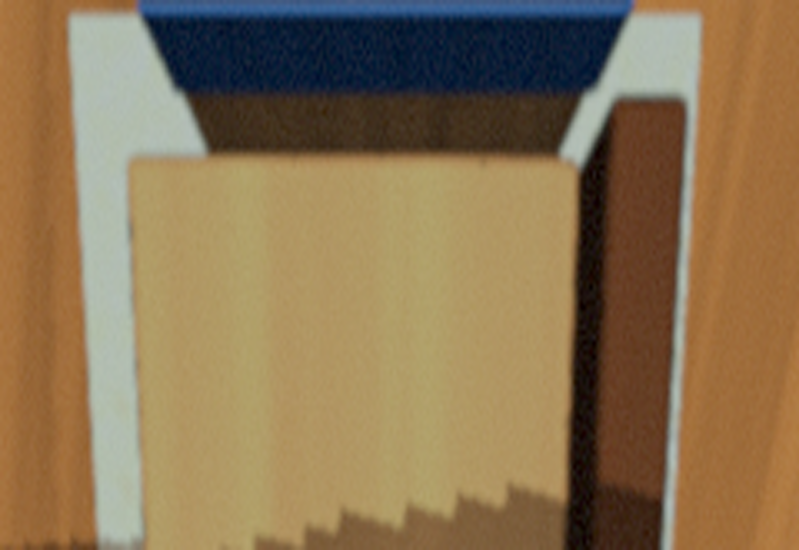

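The view shows the tape's lower edge at rows ~92 from (182) to (594), upper front edge at row ~14 from (145) to (632), the board end at row 158 from column 129, and the lip end at row 98, columns 613–686. I'll fit tape and shelf.

```bash
cat >f.py <<'E'
from h import *
import pickle
p=pickle.load(open("w3.pkl","rb"))
W=lambda u,v:np.array([(u+.5)/3.33-.5+160,(v+.5)/5-.5])
for t in(0,.8):
    tp=[(p,(30+t,-t,0),W(632,14)),(p,(-30-t,-t,0),W(144,14)),(p,(30+t,-t,-22),W(595,92)),(p,(-30-t,-t,-22),W(181,92))]
    qt,e=fit(tp,[540,280,.197,184]);print("tape",t,qt.round(3),e.round(1).tolist(),world(qt,(30,0,0)))
sh=[(p,(-30,110,16),W(129,158)),(p,(22,110,32),W(613,98)),(p,(30,110,32),W(686,98))]
f=lambda q:np.concatenate([proj(p,world([q[0],q[1],.197,q[2]],X))[0]-uv for _,X,uv in sh])
s=least_squares(f,[540,160,180]);print("shelf",s.x,f(s.x).round(1),"corner",world([*s.x[:2],.197,s.x[2]],(30,110,0)))
c=world([*s.x[:2],.197,s.x[2]],(30,110,0))[0];print("corner in tape frame",R.from_euler("z",-.197).apply(c-world(qt,(30,0,0))[0]))
E
python3 f.py
```

```text
tape 0 [5.17791e+02 2.78573e+02 1.97000e-01 1.82670e+02] [[-0.1, -0.3], [0.2, -0.3], [0.1, 0.4], [-0.2, 0.4]] [[547.21327541 284.43173369 182.67013319]]
tape 0.8 [5.17421e+02 2.80458e+02 1.97000e-01 1.78781e+02] [[-0.2, -0.1], [0.3, -0.1], [0.2, 0.1], [-0.3, 0.1]] [[546.8433011  286.31696814 178.78084324]]
shelf [542.02744737 157.56746516 178.71921839] [ 0.2  0.4 -1.1 -0.2  0.9 -0.2] corner [[549.91708605 271.31171161 178.71921839]]
corner in tape frame [  0.07737986 -15.316654    -0.06162484]
```

```bash
(echo '{"ax": [0,0,0,0,0],"ay": [0,0,0,0,0],"az": [0,0,0,0,0],"x": [4,4,2,0,0],"y": [0,0,0,0,0],"z": [0,0,0,0,0],"finger_gap": [0,0,0,0,0]}' > m.json && python3 steer.py m.json; echo '{"ax": [0,0,0,0],"ay": [0,0,0,0],"az": [0,0,0,0],"x": [1,0,1,0],"y": [0,0,0,0],"z": [0,0,0,0],"finger_gap": [0,0,0,0]}' > m.json && python3 steer.py m.json)|grep -E 'clock|eef|rot|contact'
python3 - <<'E'
from h import *
import pickle
p=camera_params("wrist");im=grab_frame("wrist")
s=r.sense();print(s["eef_pos"],s["contact_force"])
pickle.dump(p,open("w4.pkl","wb"));np.save("w4.npy",im)
cv2.imwrite("pics/w4.png",cv2.resize(im[0:110,160:400,::-1],None,fx=3.33,fy=5,interpolation=cv2.INTER_CUBIC))
E
```

```text
clock: 7.77
eef_pos: [539.6, 168.2, 201.8]
tcp_rot: [-3.142, 0.0, 1.768]
contact_force: [-0.2, 1.0, -1.2]
clock: 8.1
eef_pos: [539.3, 170.0, 201.8]
tcp_rot: [3.142, -0.0, 1.768]
contact_force: [-0.2, -0.0, -0.7]
[539.27727221 169.9541126  201.76584279] [ 0.22425672 -0.0779626  -1.39711149]
```

View pics/w4.png

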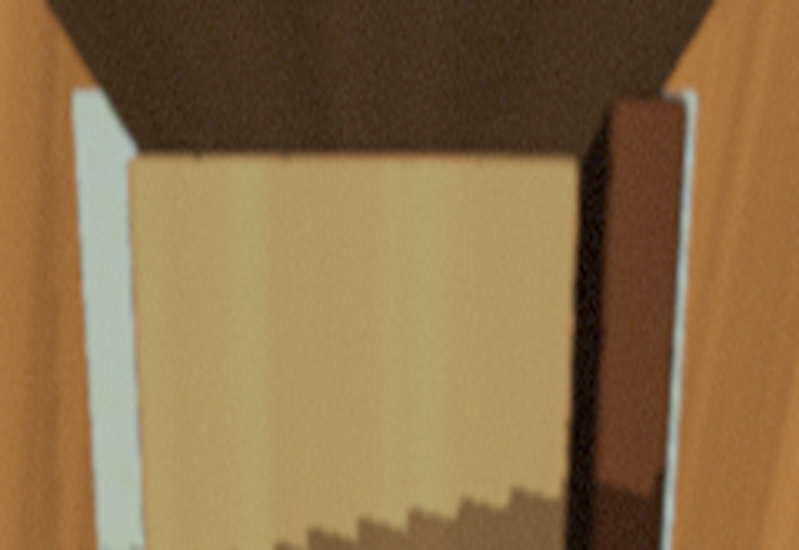

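The tape is now hidden behind the shelf's end (board edge at row 155). Only bare panel shows above it, squarely parallel, and there's no contact yet. Continue in 1 mm steps.

```bash
(echo '{"ax": [0,0,0],"ay": [0,0,0],"az": [0,0,0],"x": [1,0,0],"y": [0,0,0],"z": [0,0,0],"finger_gap": [0,0,0]}' > m.json && python3 steer.py m.json; echo '{"ax": [0,0,0],"ay": [0,0,0],"az": [0,0,0],"x": [1,0,0],"y": [0,0,0],"z": [0,0,0],"finger_gap": [0,0,0]}' > m.json && python3 steer.py m.json; echo '{"ax": [0,0,0],"ay": [0,0,0],"az": [0,0,0],"x": [1,0,0],"y": [0,0,0],"z": [0,0,0],"finger_gap": [0,0,0]}' > m.json && python3 steer.py m.json; echo '{"ax": [0,0,0],"ay": [0,0,0],"az": [0,0,0],"x": [1,0,0],"y": [0,0,0],"z": [0,0,0],"finger_gap": [0,0,0]}' > m.json && python3 steer.py m.json)|grep -E 'clock|eef|contact'
```

```text
clock: 8.4
eef_pos: [539.1, 171.0, 201.8]
contact_force: [-0.5, 0.1, -0.2]
clock: 8.65
eef_pos: [538.9, 171.9, 201.8]
contact_force: [0.3, -0.3, -1.6]
clock: 8.9
eef_pos: [538.8, 172.6, 201.8]
contact_force: [0.8, -3.1, -0.9]
clock: 9.15
eef_pos: [538.6, 173.4, 201.8]
contact_force: [0.8, -6.2, 0.0]
```

Contact came at TCP y≈171.7, which fixes the panel plane. Tape height is still uncertain by a few mm, so I'll back off, tilt the hand and re-measure the tape edge from a flatter angle.

```bash
(echo '{"ax": [0,0,0,0,0],"ay": [0,0,0,0.1,0.1],"az": [0,0,0,0,0],"x": [-5,-15,-15,0,0],"y": [0,0,0,0,0],"z": [0,0,0,0,0],"finger_gap": [0,0,0,0,0]}' > m.json && python3 steer.py m.json; echo '{"ax": [0,0,0,0,0],"ay": [0.1,0.1,0,0,0],"az": [0,0,0,0,0],"x": [0,0,0,0,0],"y": [0,0,0,0,0],"z": [0,0,0,0,0],"finger_gap": [0,0,0,0,0]}' > m.json && python3 steer.py m.json)|grep -E 'clock|eef|rot|contact'
python3 - <<'E'
from h import *
import pickle
p=camera_params("wrist");im=grab_frame("wrist")
s=r.sense();print(s["eef_pos"],s["tcp_rot"])
pickle.dump((p,s),open("w5.pkl","wb"));np.save("w5.npy",im)
for u in(235,275,315): print(u,im[0:40:1,u].tolist())
E
```

```text
clock: 9.57
eef_pos: [545.7, 140.5, 202.5]
tcp_rot: [3.139, -0.205, 1.77]
contact_force: [-0.0, -0.5, -1.3]
clock: 9.98
eef_pos: [545.4, 139.5, 201.7]
tcp_rot: [-3.141, -0.398, 1.767]
contact_force: [0.4, 0.3, -1.1]
[545.36060645 139.93658391 201.93184745] [ 3.14144254 -0.3980382   1.76827534]
235 [[53, 37, 25], [59, 44, 24], [55, 37, 21], [52, 37, 11], [52, 39, 16], [57, 40, 26], [56, 39, 26], [58, 46, 27], [51, 37, 19], [58, 41, 22], [52, 36, 13], [52, 37, 23], [58, 45, 26], [58, 42, 30], [54, 35, 19], [56, 37, 17], [58, 42, 24], [61, 45, 33], [57, 40, 23], [59, 44, 26], [62, 45, 28], [59, 44, 24], [61, 42, 26], [55, 39, 20], [61, 47, 27], [57, 38, 24], [56, 36, 14], [58, 45, 31], [58, 43, 24], [61, 44, 29], [88, 69, 43], [130, 108, 64], [152, 131, 84], [159, 137, 89], [154, 136, 87], [154, 133, 85], [154, 135, 88], [155, 135, 86], [157, 137, 92], [154, 135, 85]]
275 [[59, 43, 27], [67, 46, 33], [51, 37, 16], [54, 36, 18], [57, 42, 20], [55, 35, 23], [64, 45, 29], [56, 43, 30], [62, 47, 31], [67, 52, 36], [57, 40, 25], [56, 41, 18], [62, 45, 31], [53, 37, 17], [58, 41, 26], [59, 41
[... 241 characters left out ...]
, 72], [155, 131, 84], [156, 133, 84], [159, 137, 92], [156, 134, 86], [157, 133, 86], [154, 131, 85], [156, 135, 87]]
315 [[59, 43, 24], [57, 41, 25], [65, 48, 34], [60, 44, 30], [60, 45, 31], [58, 40, 19], [60, 43, 28], [57, 44, 17], [60, 49, 33], [62, 44, 28], [60, 45, 24], [56, 40, 20], [58, 45, 26], [61, 46, 25], [64, 47, 30], [57, 40, 23], [56, 38, 21], [62, 47, 32], [59, 38, 11], [65, 49, 37], [61, 46, 32], [65, 45, 33], [64, 48, 35], [59, 39, 28], [59, 44, 27], [63, 41, 26], [55, 39, 19], [55, 38, 18], [58, 44, 25], [56, 43, 24], [75, 53, 31], [113, 84, 53], [142, 114, 72], [154, 125, 78], [156, 129, 84], [157, 129, 83], [154, 126, 77], [154, 126, 79], [154, 127, 78], [154, 127, 80]]
```

```bash
(echo '{"ax": [0,0,0,0],"ay": [0,0,0,0],"az": [0,0,0,0],"x": [-5.4,0,0,0],"y": [0,0,0,0],"z": [12.9,0,0,0],"finger_gap": [0,0,0,0]}' > m.json && python3 steer.py m.json)|grep -E 'clock|eef|rot|contact'
python3 - <<'E'
from h import *
import pickle
p=camera_params("wrist");im=grab_frame("wrist")
s=r.sense();print(s["eef_pos"],s["tcp_rot"])
pickle.dump((p,s),open("w6.pkl","wb"));np.save("w6.npy",im)
for u in(235,275,315): print(u,[int(a) for a in (im[0:40,u-3:u+4].astype(float).mean(1)@[-1,0,1])])
# panel plane from contact
n=np.array([-np.sin(.197),np.cos(.197),0]);
K=np.array([[p["fx"],0,p["cx"]],[0,p["fy"],p["cy"]],[0,0,1.]]);Rc=R.from_rotvec(p["rvec"]).inv();C=-Rc.apply(p["tvec"])
for e in(108.4,109,109.6):
  h=n@[538.9,171.75,0]+e
  o=[]
  for t in(0,.8):
    for v in(0,5,10,15,20,25):
      d=Rc.apply(np.linalg.inv(K)@[275,v,1]);X=C+d*(h-t-n@C)/(n@d);o.append(round(X[2],1))
  print(e,o)
E
```

```text
clock: 10.37
eef_pos: [545.3, 140.3, 188.3]
tcp_rot: [3.141, -0.399, 1.769]
contact_force: [-0.9, -0.3, -0.3]
[545.47648328 140.17097644 188.41359692] [ 3.14090661 -0.39952403  1.76892843]
235 [-34, -33, -34, -32, -32, -30, -34, -32, -33, -34, -32, -33, -33, -34, -31, 0, 42, 63, 62, 47, 38, 35, 36, 36, 38, 34, 41, 37, 40, 25, -24, -57, -69, -70, -68, -67, -68, -67, -68, -67]
275 [-34, -32, -35, -35, -33, -31, -34, -33, -34, -31, -35, -33, -31, -34, -32, -14, 21, 48, 54, 42, 33, 37, 35, 36, 37, 33, 34, 37, 40, 28, -11, -49, -65, -71, -70, -69, -70, -70, -69, -69]
315 [-34, -33, -34, -32, -33, -34, -32, -34, -34, -33, -34, -33, -34, -34, -34, -15, 21, 48, 53, 46, 36, 35, 34, 33, 34, 35, 39, 37, 36, 30, -7, -46, -67, -74, -73, -71, -73, -72, -74, -73]
108.4 [np.float64(195.9), np.float64(192.7), np.float64(189.4), np.float64(185.9), np.float64(182.3), np.float64(178.4), np.float64(196.8), np.float64(193.7), np.float64(190.4), np.float64(186.9), np.float64(183.3), np.float64(179.5)]
109 [np.float64(195.2), np.float64(192.0), np.float64(188.6), np.float64(185.1), np.float64(181.5), np.float64(177.6), np.float64(196.1), np.float64(193.0), np.float64(189.6), np.float64(186.2), np.float64(182.5), np.float64(178.7)]
109.6 [np.float64(194.5), np.float64(191.3), np.float64(187.9), np.float64(184.4), np.float64(180.7), np.float64(176.8), np.float64(195.4), np.float64(192.2), np.float64(188.9), np.float64(185.4), np.float64(181.7), np.float64(177.9)]
```

Tape edge z ≈ 184, so the target TCP z ≈ 205.6. Level out, raise and approach again.

```bash
(echo '{"ax": [0,0,0,0,0],"ay": [-0.1,-0.1,-0.1,-0.1,0],"az": [0,0,0,0,0],"x": [0,0,0,0,0],"y": [0,0,0,0,-0.2],"z": [0,0,0,-8,-9.2],"finger_gap": [0,0,0,0,0]}' > m.json && python3 steer.py m.json; echo '{"ax": [0,0,0,0,0],"ay": [0,0,0,0,0],"az": [0,0,0,0,0],"x": [10,10,5,2,0],"y": [0,0,0,0,0],"z": [0,0,0,0,0],"finger_gap": [0,0,0,0,0]}' > m.json && python3 steer.py m.json;echo '{"ax": [0,0,0],"ay": [0,0,0],"az": [0,0,0],"x": [0,0,0],"y": [0,0,0],"z": [0,0,0],"finger_gap": [0,0,0]}' > m.json && python3 steer.py m.json)|grep -E 'clock|eef|rot|contact'
```

```text
clock: 10.83
eef_pos: [545.1, 140.6, 205.9]
tcp_rot: [3.14, 0.005, 1.77]
contact_force: [-0.8, 0.2, -1.0]
clock: 11.25
eef_pos: [539.7, 165.3, 204.4]
tcp_rot: [-3.141, -0.001, 1.768]
contact_force: [-0.6, 0.2, -0.0]
clock: 11.5
eef_pos: [540.0, 164.8, 204.8]
tcp_rot: [-3.141, -0.0, 1.767]
contact_force: [-0.8, 0.2, -0.8]
```

```bash
(echo '{"ax": [0,0,0,0,0],"ay": [0,0,0,0,0],"az": [0,0,0,0,0],"x": [3,2,1,0,0],"y": [0.2,0,0,0,0],"z": [-0.7,0,0,0,0],"finger_gap": [0,0,0,0,0]}' > m.json && python3 steer.py m.json; echo '{"ax": [0,0,0],"ay": [0,0,0],"az": [0,0,0],"x": [1,0,0],"y": [0,0,0],"z": [0,0,0],"finger_gap": [0,0,0]}' > m.json && python3 steer.py m.json;echo '{"ax": [0,0,0],"ay": [0,0,0],"az": [0,0,0],"x": [1,0,0],"y": [0,0,0],"z": [0,0,0],"finger_gap": [0,0,0]}' > m.json && python3 steer.py m.json;echo '{"ax": [0,0,0],"ay": [0,0,0],"az": [0,0,0],"x": [1,0,0],"y": [0,0,0],"z": [0,0,0],"finger_gap": [0,0,0]}' > m.json && python3 steer.py m.json)|grep -E 'clock|eef|rot|contact'
```

```text
clock: 11.92
eef_pos: [539.0, 171.3, 205.7]
tcp_rot: [3.142, 0.0, 1.768]
contact_force: [-0.5, 0.5, -1.5]
clock: 12.17
eef_pos: [538.9, 172.0, 205.7]
tcp_rot: [-3.142, 0.0, 1.768]
contact_force: [0.6, -1.4, -0.1]
clock: 12.42
eef_pos: [538.7, 172.8, 205.7]
tcp_rot: [3.142, 0.001, 1.768]
contact_force: [1.8, -4.2, 0.0]
clock: 12.67
eef_pos: [538.6, 173.6, 205.7]
tcp_rot: [3.141, 0.001, 1.768]
contact_force: [0.7, -6.0, 0.6]
```

```bash
(echo '{"ax": [0,0,0,0,0],"ay": [0,0,0,0,0],"az": [0,0,0,0,0],"x": [1,0,0,0,0],"y": [0,0,0,0,0],"z": [0,0,0,0,0],"finger_gap": [0,0,0,0,0]}' > m.json && python3 steer.py m.json)|grep -E 'clock|eef|rot|contact'
python3 - <<'E'
from h import *
p=camera_params("wrist");im=grab_frame("wrist");s=r.sense();print(s)
q=[540,160,.197,0]
c=s["eef_pos"]
n=np.array([-np.sin(.197),np.cos(.197)]);
cv2.imwrite("pics/w7.png",cv2.resize(im[0:110,160:400,::-1],None,fx=3.33,fy=5,interpolation=cv2.INTER_CUBIC))
E
```

```text
clock: 13.08
eef_pos: [538.5, 174.2, 205.7]
tcp_rot: [3.142, 0.002, 1.768]
contact_force: [2.4, -7.4, 0.2]
{'clock': 13.1333, 'qpos': array([ 0.31118091,  0.3131671 ,  1.80711479, -0.00188079,  1.02139826,
        0.11484682]), 'qvel': array([-3.24211850e-04,  2.41474277e-04, -2.01866006e-03, -2.02275978e-03,
       -8.32181982e-05,  3.58212394e-04]), 'joint_efforts': array([  4.39636365, -54.61928844, -31.6633451 ,   2.27746367,
        -0.27248838,   0.14151589]), 'eef_pos': array([538.48884414, 174.22952952, 205.73364755]), 'tcp_rot': array([3.14149655e+00, 1.60347407e-03, 1.76811251e+00]), 'contact_force': array([ 1.19586036, -8.00594984, -0.38027864]), 'wrist_torque': array([-1.22732716, -0.19930134,  0.13017299]), 'grasp_force': 86.33486866950989, 'opening': 0.6815113254625225}
```

View pics/w7.png

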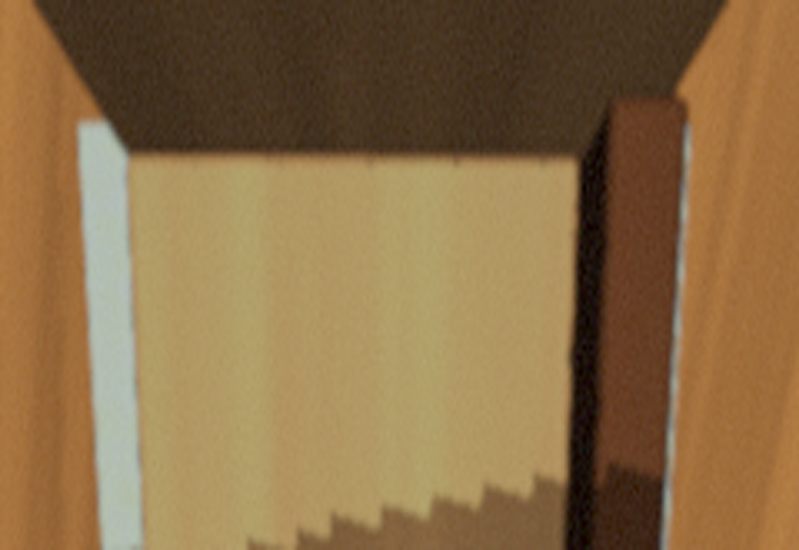

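The board's left corner (130,152) meets the panel's rear edge, and the lip end (688,97) is within about 1 mm of its front edge, so it's flush and square. Add a little push and hold.

```bash
(echo '{"ax": [0,0,0,0,0],"ay": [0,0,0,0,0],"az": [0,0,0,0,0],"x": [0.6,0,0,0,0],"y": [0,0,0,0,0],"z": [0,0,0,0,0],"finger_gap": [0,0,0,0,0]}' > m.json && python3 steer.py m.json
for i in 1 2 3 4 5 6 7 8 9; do echo '{"ax": [0,0,0,0,0],"ay": [0,0,0,0,0],"az": [0,0,0,0,0],"x": [0,0,0,0,0],"y": [0,0,0,0,0],"z": [0,0,0,0,0],"finger_gap": [0,0,0,0,0]}' > m.json && python3 steer.py m.json; done)|grep -E 'clock|eef|rot|contact'
```

```text
clock: 13.55
eef_pos: [538.4, 174.6, 205.8]
tcp_rot: [3.141, 0.002, 1.768]
contact_force: [2.7, -9.1, 0.1]
clock: 13.97
eef_pos: [538.4, 174.6, 205.7]
tcp_rot: [3.141, 0.002, 1.768]
contact_force: [2.5, -8.9, 0.5]
clock: 14.38
eef_pos: [538.4, 174.6, 205.7]
tcp_rot: [3.142, 0.002, 1.768]
contact_force: [2.3, -8.5, -0.2]
clock: 14.8
eef_pos: [538.4, 174.6, 205.7]
tcp_rot: [3.142, 0.002, 1.768]
contact_force: [2.0, -9.3, 0.2]
clock: 15.22
eef_pos: [538.4, 174.6, 205.7]
tcp_rot: [3.141, 0.002, 1.768]
contact_force: [2.0, -8.3, 0.7]
clock: 15.63
eef_pos: [538.4, 174.6, 205.7]
tcp_rot: [3.142, 0.002, 1.768]
contact_force: [1.2, -9.1, 0.3]
clock: 16.05
eef_pos: [538.4, 174.6, 205.7]
tcp_rot: [3.142, 0.002, 1.768]
contact_force: [2.9, -9.1, 0.7]
clock: 16.47
eef_pos: [538.4, 174.6, 205.7]
tcp_rot: [3.141, 0.002, 1.768]
contact_force: [1.9, -9.9, 0.1]
clock: 16.88
eef_pos: [538.4, 174.6, 205.7]
tcp_rot: [3.142, 0.002, 1.768]
contact_force: [2.1, -8.2, 0.3]
clock: 17.3
eef_pos: [538.4, 174.6, 205.7]
tcp_rot: [3.142, 0.002, 1.768]
contact_force: [1.5, -8.8, 0.8]
```

```bash
python3 -c "
from rig import r, grab_frame, camera_params
print(r.sign_off())"
```

```text
the job is handed in; nothing more can be done
None
```

I handed the job in with the arm still gripping the shelf and pressing it squarely on the panel at about 9 N, held for over 3.7 s; it measured level, flush to about 1 mm and within about 2 mm of the tape's top edge, but no verdict came back.

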